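Clear the oversize shim plate from the gauge chute

TASK

The shim plate lying against the gauge of the feed chute is too thick to pass and holds up the two good plates behind it. Take it by its stud, draw it back up the chute until it is under the clean-out window of the cover and lift it out there, feeling your way and without forcing it against the cover or the chute. Stand it upright in the grey reject tray so that the two good plates run down through the gauge and rest against the stop, and leave the other things on the bench alone.

Things in the scene. Friction and masses are not known exactly. Their poses are not given: they have to be found in the camera images.
- chute: Gravity feed chute, fixed. Origin: centre of its base plate's underside, on the bench; z up, x the level direction in which the chute climbs, y across. Its aluminium channel climbs at 25 degrees: up the slope is (cos25, 0, sin25), square to its floor (-sin25, 0, cos25). Channel 46 mm wide, 320 mm long inside, closed at both ends, walls 6 mm thick, 15 mm high. Slick white floor: plates slide down by themselves.
- stop_foot (a point): Point on the middle of the channel floor at the inner face of the stop (low end), axes as the chute's; at x = -145, y = 0, z = 60 mm in the chute's frame. Below, s = distance up the slope from here and n = height square to the channel floor.
- gauge_face (a point): Point on the middle of the channel floor at the uphill face of the gauge (s = 112 mm). The gauge, aluminium cheeks with two lips over the channel (s = 96 to 112), passes plates up to 10 mm thick.
- cover_range (a point): Fixed point of the chute at s = 181, n = 18 mm: mid-channel, at the height of the cover's top, middle of the range of its clean-out window. The dark steel hold-down cover (62 mm wide, underside n = 15, top n = 18) has an 18 mm wide slot along its middle for the studs and is clamped at a new place each time, not among the readings: the window's centre is anywhere from 21 mm downhill to 21 mm uphill of here.
- thick_mid (a point): Middle (30 mm above the underside, on the stud's axis) of the stuck plate: steel, 44 mm long (x, up the slope) x 40 wide x 12 thick, a 12 mm round stud standing 48 mm up from its centre (z, 60 mm over all), about 0.2 kg. Starts on the floor at the gauge, centre s = 134. The window is 51 mm long, 50 wide: the plate lifts freely only when its length is wholly within; elsewhere the cover stops it after 3 mm of lift.
- first_mid (a point): Middle (28 mm above the underside, on the stud's axis) of the good plate just uphill of the stuck one: same form and axes, but 8 mm thick (56 mm over all), about 0.15 kg. It rests against the stuck plate, is pushed uphill with it and slides down after it; there is room to push both up to the top of the window's range.
- second_mid (a point): The same for the second good plate, behind the first.
- stop_place (a point): Where first_mid lies when the first good plate rests against the stop (s = 22, n = 28 mm); fixed in the chute.
- second_place (a point): Where second_mid lies when the second good plate rests against the first (s = 66, n = 28 mm); fixed in the chute.
- tray: Grey reject tray, fixed on the bench, open at the top: 150 mm (its x) x 120 mm (its y) outside, 30 mm high, walls and floor 3 mm. Origin: centre of its underside on the bench.
- copper1: Copper spacer bar lying loose on the bench, 100 x 16 x 10 mm, a bystander. Origin: centre of its underside.
- copper2: A second copper spacer bar like it, a bystander.
- jig: Red anodised jig block with a groove, 60 x 40 x 34 mm, loose, a bystander. Origin: centre of its underside.
- cup: Clear polycarbonate parts cup, 70 mm in diameter, 60 mm high, loose, a bystander. Origin: centre of its underside.
- switchbox: Grey control box with four rocker switches, 130 x 220 x 55 mm, fixed; not part of the job. Origin: centre of its underside.
Mind the look-alikes: they are no part of the job. What is shaped like the part that bears second_mid but yellow is not meant. Leave any purple look-alike of the part that bears thick_mid alone.

How it is judged:
At the end, for the whole second after the job is handed in: The oversize plate stands upright (within 7 degrees) on the floor of the reject tray, inside its walls; the first good plate's middle is within 6 mm of stop_place and the second's within 7 mm of second_place; all three at rest and released (x of thick_mid in the frame of tray between -0.072 and 0.072 m and y of thick_mid in the frame of tray between -0.057 and 0.057 m and z of thick_mid in the frame of tray below 0.04 m and angle between thick_mid's own z axis and vertical below 0.12 rad and distance between first_mid and stop_place below 0.006 m and distance between second_mid and second_place below 0.007 m and linear speed of each of thick, first, second below 0.02 m/s); the robot touches nothing.
It fails at once if the oversize plate is forced against the chute, its gauge or its cover (over 60 N) (contact force between thick and chute above 60 N).
It fails at once if a bystander (copper bar, jig block or cup) is moved by more than 15 mm (distance of any of copper1, copper2, jig, cup from where it was at the start of the episode above 0.015 m).
It also fails if it takes over 54 s, if anything falls off the work surface, if the arm or the gripper's body presses on something with over 40 N, if the wrist force passes 120 N, or if a joint passes its speed limit or range.

ROBOT

A 6-joint arm with a two-finger parallel gripper is mounted at the origin on the work surface. World frame = base frame: x ahead of the robot, y to its left, z up, the work surface at z = 0. Lengths are in m, angles in rad, forces in N, time in s.
With the tool pointing down it reaches from about 0.35 to 0.775 m from the base axis. Payload 7.3 kg.
Tool frame: the origin (TCP) lies on the mounting face of the last link; the fingertips stand 178 mm ahead of it and the grasp point (between the pads) lies 159 mm ahead of it (robot.tcp_to_tips is the distance from the TCP to the fingertips, in m); z points along the fingers, y is the direction in which the jaws open and shut (so a half turn about z gives the same grasp; the last joint's range is limited). The gripper opens to 92 mm and grips with 3 to 60 N. Pads are 19 mm wide; open, the fingers measure 130 mm over their backs; the gripper's body (75 mm by 190 mm) begins 47 mm behind the grasp point.
Start: joints at [-1.364, 0.342, 1.524, -0, 1.275, -0.146], TCP at [0.181, -0.493, 0.405] pointing down, gripper open.
Joint ranges: [-2.53, 2.53], [-0.77, 2.02], [0.04, 2.7], [-1, 4.14], [0.28, 2.66], [-3.11, 3.11]. Speed limits (rad/s): [2.57, 2.57, 3.14, 3.14, 3.14, 3.14].

INTERFACE

Orientations are given as [roll, pitch, yaw] about the fixed x, y, z axes, in that order (R = Rz(yaw) Ry(pitch) Rx(roll)).
In Python, from cell import robot, viewer gives the robot as it stands.
- The arm moves only by the shell command python3 -m creep 'ROWS' [OPENING] [FORCE]. ROWS is JSON, a list that holds one entry, the list of rows, each a list of 6 numbers: the shift along the world's x, y, z in mm, then the turn, a rotation vector about the world's x, y, z in degrees. A call has 1 to 5 rows; each row shifts and turns the pose as measured when the row begins; what a row does not reach is not made up. A row lasts 1/12 s, in which the tool goes at most 41.7 mm and 7.16 degrees, less where a joint would pass 70% of its speed; a pose out of reach is approached as far as the arm can. A call with a gripper value outside its range is refused whole. OPENING is the closure, from -1 (fully open) to 1 (shut), set as the call begins (- or left out, the last holds). The fingers move at their own pace and stop on an object; FORCE is the grip in N (left out, the last holds). Time passes only in rows, so rows that do not move let the fingers close. It gives the time, the measured TCP pose, the force and the opening at its end, in the units of the state.
- robot.observe(): the state, without advancing time (a new reading comes with each control period).
- viewer.read_camera(name): name is "side" or "top"; returns the picture (384x512x3 uint8, blue, green, red); there is no depth.
- viewer.camera_model(name): a dict with "fx", "fy", "cx", "cy" (pixels), "pose" (4x4, takes a point from camera to world coordinates). Camera axes: x right, y up, looking along -z (the intrinsics and any distortion apply to the point x, -y, -z); pixel columns grow to the right and rows downward; lengths in m; the calibration is good to about 2 mm. A picture is of the moment at which its call begins. camera_model takes no time and is no camera call.
- robot.hand_in(): hands the job in, once; it reports no verdict.
The state is a dict: "time": time; "qpos": joint angles; "qvel": joint speeds; "joint_efforts": joint torques, N m; "tool_pos": TCP position; "tool_rot": TCP orientation; "contact_force": force on the tool from outside, world axes, zero at the start; "torque": the same for the moment, N m; "opening": finger opening in m.
Only numpy, scipy, OpenCV 4.12 (cv2) and the standard library are available. Lean on these libraries where they do the work, as an engineer would, in place of code of your own. Each camera call takes 0.05 s, during which the arm holds its last target. There are 200 camera calls.

## Working session

There is one attempt and no reset: what is moved stays moved. The work goes in short steps, Python scripts to look and compute and a shell command to move; the robot and the scene stay as the last step left them, time stands still between calls to the robot, and variables do not carry over. Pictures are saved under pics/ and viewed, about 8 in all and at most 12, crops included, and the job is handed in when it is done.

```bash
ls; mkdir -p pics
cat > h.py <<'E'
import numpy as np, cv2
from cell import robot, viewer
def snap(n,f):
    im=viewer.read_camera(n).copy(); cv2.imwrite('pics/'+f+'.png',im); return im
def ray(n,u,v):
    m=viewer.camera_model(n); P=np.array(m['pose'])
    d=np.array([(u-m['cx'])/m['fx'],-(v-m['cy'])/m['fy'],-1.])
    return P[:3,3],P[:3,:3]@d
def onz(n,u,v,z):
    o,d=ray(n,u,v); return o+d*(z-o[2])/d[2]
def proj(n,p):
    m=viewer.camera_model(n); P=np.array(m['pose'])
    c=P[:3,:3].T@(np.array(p)-P[:3,3]); return np.array([m['cx']+m['fx']*c[0]/-c[2], m['cy']+m['fy']*c[1]/c[2]])
def tri(a,b):
    (o1,d1),(o2,d2)=ray('top',*a),ray('side',*b)
    d1=d1/np.linalg.norm(d1);d2=d2/np.linalg.norm(d2)
    t=np.linalg.lstsq(np.c_[d1,-d2],o2-o1,rcond=None)[0]
    p,q=o1+t[0]*d1,o2+t[1]*d2; return (p+q)/2,np.linalg.norm(p-q)
E
python3 - <<'E'
from h import *
a=snap('top','t0');b=snap('side','s0')
for n in('top','side'): print({k:np.round(v,3).tolist() for k,v in viewer.camera_model(n).items()})
print(robot.observe())
E
```

```text
pics
{'fx': 445.88, 'fy': 445.88, 'cx': 257.901, 'cy': 185.27, 'pose': [[0.006, 0.99, -0.144, 0.401], [-1.0, 0.004, -0.01, 0.081], [-0.009, 0.144, 0.99, 1.272], [0.0, 0.0, 0.0, 1.0]]}
{'fx': 401.525, 'fy': 401.525, 'cx': 249.727, 'cy': 189.176, 'pose': [[-0.984, 0.116, -0.137, 0.425], [-0.179, -0.602, 0.778, 0.964], [0.007, 0.79, 0.613, 0.811], [0.0, 0.0, 0.0, 1.0]]}
{'time': 0.1, 'qpos': array([-1.36398511e+00,  3.42671577e-01,  1.52493220e+00, -1.76991308e-05,
        1.27542002e+00, -1.46015856e-01]), 'qvel': array([-1.20956675e-03, -1.34488327e-04, -3.15308889e-03,  4.88435336e-04,
        5.48657850e-05, -2.58020148e-04]), 'joint_efforts': array([ 1.79956045e-03, -4.32003522e+01, -2.44694138e+01,  7.19071249e-02,
        5.26411249e-02, -5.85136513e-05]), 'tool_pos': array([ 0.18140015, -0.49253409,  0.40410093]), 'tool_rot': array([-3.14017427e+00, -1.91483044e-04,  3.52832097e-01]), 'contact_force': array([ 0.57379817,  0.90558675, -0.91199838]), 'torque': array([-0.00128431,  0.04466412, -0.00931345]), 'opening': 0.09198498401733227}
```

View pics/t0.png

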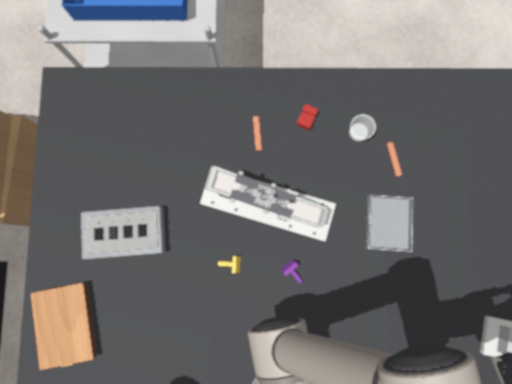

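View pics/s0.png

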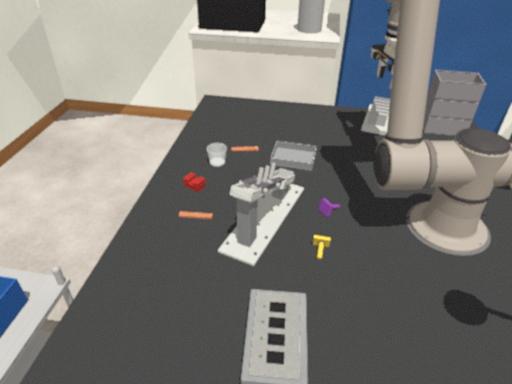

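The top view shows the chute at (268,203), the tray at (390,223), and yellow (230,264) and purple (293,271) look-alikes lying on the bench. In the side view the chute's high end is near (240,190).

Run:
```python
from h import *
a=cv2.imread('pics/t0.png')[155:250,190:345];b=cv2.imread('pics/s0.png')[155:265,215:315]
a=cv2.resize(a,None,fx=5,fy=5,interpolation=cv2.INTER_CUBIC)
cv2.imwrite('pics/c1.png',a)
cv2.imwrite('pics/c2.png',cv2.resize(b,None,fx=5.4,fy=5.4,interpolation=cv2.INTER_CUBIC))
```

```text
(no output)
```

View pics/c1.png

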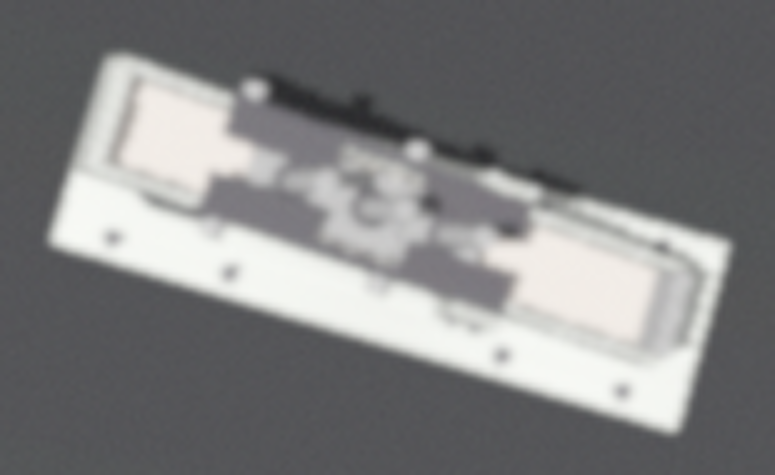

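View pics/c2.png

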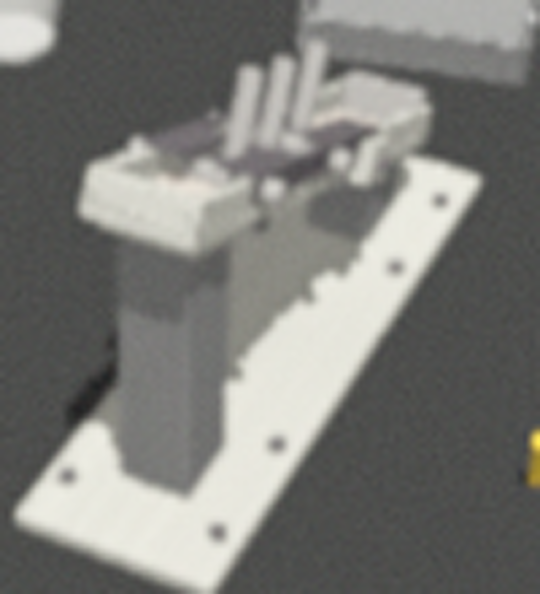

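The top crop shows the dark cover from x≈225 to 520 and the light window from about 335 to 430. The stop is at the right, with its floor corners near (658,265) and (636,340). The side crop shows three studs; the one nearest the low end has its tip at (315,50) and should be the thick plate. Next I fit the chute pose from these corners.

```bash
cat > fit.py <<'E'
from h import *
from scipy.optimize import least_squares
c,s_=np.cos(np.radians(25)),np.sin(np.radians(25))
def ch(s,y,n): return np.array([-.145+s*c-n*s_, y, .060+s*s_+n*c])
def W(p,q): 
    C,S=np.cos(q[2]),np.sin(q[2]); return np.array([q[0]+C*p[0]-S*p[1],q[1]+S*p[0]+C*p[1],p[2]])
T=lambda u,v:('top',u/5+190-.4,v/5+155-.4)
D=lambda u,v:('side',u/5.4+215-.4,v/5.4+155-.4)
if __name__=='__main__':
    obs=[(T(50,243),'b',(1,-1)),(T(679,433),'b',(-1,-1)),(T(731,241),'b',(-1,1)),
     (D(14,515),'b',(1,1)),(D(213,592),'b',(1,-1)),(D(484,180),'b',(-1,-1)),
     (T(658,266),'c',(0,.023,0)),(T(637,340),'c',(0,-.023,0)),
     (D(430,97),'c',(-.006,-.029,.015)),(D(88,160),'c',(.326,.029,.015)),(D(200,190),'c',(.326,-.029,.015))]
    # top view: yaw ambiguity of sign of y handled by chute frame (x uphill)
    def res(q,full=False):
        r=[]
        for (n,u,v),k,a in obs:
            p=np.array([a[0]*q[3]/2,a[1]*q[4]/2,q[5]]) if k=='b' else ch(*a)
            r.append(proj(n,W(p,q))-[u,v])
        return np.array(r) if full else np.ravel(r)
    g=onz('top',268,203,.05)
    f=least_squares(res,[g[0],g[1],1.8,.33,.1,.008],loss='soft_l1')
    print(np.round(f.x,4)); print(np.round(res(f.x,1),1).tolist())
    q=f.x; np.save('q.npy',q[:3])
    for nm,st in(('thick',(.134,0,.06)),('first',(.178,0,.056)),('second',(.222,0,.056))):
        p=W(ch(*st),q); t,d=proj('top',p),proj('side',p)
        print(nm,p.round(4),'topcrop',((t-[189.6,154.6])*5).round(),'sidecrop',((d-[214.6,154.6])*5.4).round())
    im=cv2.imread('pics/t0.png')
    # rectified cover plane n=18: 4px/mm, s 90..270, y +-40
    A=[(.09,.04),(.27,.04),(.27,-.04),(.09,-.04)]
    src=np.float32([proj('top',W(ch(a,b,.018),q)) for a,b in A]); dst=np.float32([(0,0),(720,0),(720,320),(0,320)])
    R=cv2.warpPerspective(im,cv2.getPerspectiveTransform(src,dst),(720,320),flags=cv2.INTER_CUBIC)
    for i in range(0,180,20): cv2.line(R,(i*4,0),(i*4,12),(0,0,255),1); cv2.putText(R,str(90+i),(i*4,24),0,.4,(0,0,255))
    for y in(-31,-25,25,31): cv2.line(R,(0,160-y*4),(15,160-y*4),(0,255,0),1)
    cv2.imwrite('pics/r.png',R)
    # tray
    for (u,v) in((368,195),(413,196),(412,252),(368,250)): print(onz('top',u,v,.03).round(4))
E
python3 fit.py
```

```text
[ 0.5348  0.0658  1.2781  0.3718 -0.1125  0.008 ]
[[-0.1, -0.7], [-0.4, -0.1], [0.1, 0.2], [0.4, -0.0], [0.4, 0.2], [0.9, -0.1], [-4.7, 16.6], [4.2, -14.3], [-15.5, -2.9], [22.4, 7.7], [-19.3, -4.6]]
thick [0.5207 0.019  0.171 ] topcrop [488. 235.] sidecrop [324.  45.]
first [0.5327 0.0588 0.186 ] topcrop [409. 207.] sidecrop [291.  61.]
second [0.5442 0.0969 0.2046] topcrop [330. 178.] sidecrop [258.  71.]
[ 0.5557 -0.2151  0.03  ]
[ 0.5534 -0.3405  0.03  ]
[ 0.3985 -0.331   0.03  ]
[ 0.4032 -0.2105  0.03  ]
```

View pics/r.png

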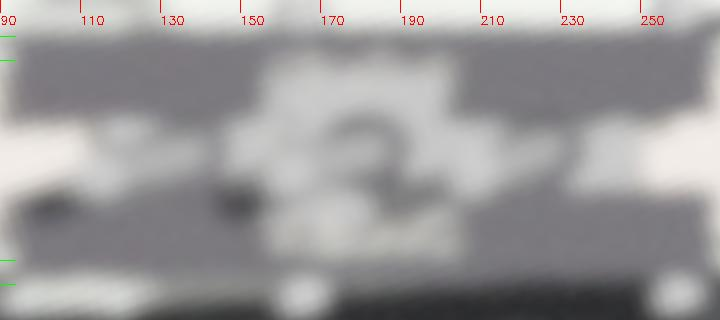

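The rectified crop shows the window from s≈155 to 204. My chute y sign was mirrored, so I refit and read the window edges numerically.

```bash
sed -i "s/'b',(1,-1)/'b',(1,@)/;s/'b',(-1,-1)/'b',(-1,@)/;s/'b',(-1,1)/'b',(-1,-1)/;s/'b',(1,1)/'b',(1,-1)/;s/@/1/" fit.py
sed -i "s/(T(679,433),'b',(-1,[-@1]*)/(T(679,433),'b',(-1,1)/;s/(D(213,592),'b',(1,[-@1]*)/(D(213,592),'b',(1,1)/;s/(D(484,180),'b',(-1,[-@1]*)/(D(484,180),'b',(-1,1)/;s/(0,.023,0)/(0,Q.023,0)/;s/(0,-.023,0)/(0,.023,0)/;s/(0,Q/(0,-/;s/-.006,-.029/-.006,+.029/;s/.326,.029/.326,Q.029/;s/.326,-.029/.326,.029/;s/.326,Q/.326,-/" fit.py
sed -i "s/(u,v) in((368/(u,v) in((368/;s/1.8,.33/1.28,.33/" fit.py
cat >> fit.py <<'E'
    for y in(-.021,-.017,.017,.021):
        g=im.mean(2).astype(np.float32); ss=np.arange(.14,.225,.002)
        P=np.float32([[proj('top',W(ch(a,y,.018),q)) for a in ss]])
        pr=cv2.remap(g,P[...,0],P[...,1],cv2.INTER_LINEAR)[0]; print(y,pr.astype(int).tolist())
    print('window axis samples start .14 step .002')
E
grep -n "obs=" -A3 fit.py; python3 fit.py
```

```text
10:    obs=[(T(50,243),'b',(1,1)),(T(679,433),'b',(-1,1)),(T(731,241),'b',(-1,-1)),
11-     (D(14,515),'b',(1,-1)),(D(213,592),'b',(1,1)),(D(484,180),'b',(-1,1)),
12-     (T(658,266),'c',(0,-.023,0)),(T(637,340),'c',(0,.023,0)),
13-     (D(430,97),'c',(-.006,+.029,.015)),(D(88,160),'c',(.326,-.029,.015)),(D(200,190),'c',(.326,.029,.015))]
[0.5372 0.0643 1.2781 0.3712 0.1139 0.0058]
[[0.6, -1.2], [-0.1, -0.7], [0.4, -0.8], [-0.5, -0.2], [-0.1, 0.2], [0.3, 0.2], [0.5, -0.4], [0.1, 0.9], [0.6, 1.7], [0.6, 0.5], [0.8, 1.6]]
thick [0.5231 0.0175 0.171 ] topcrop [491. 230.] sidecrop [319.  43.]
first [0.5351 0.0573 0.186 ] topcrop [412. 202.] sidecrop [287.  59.]
second [0.5466 0.0954 0.2046] topcrop [334. 173.] sidecrop [254.  68.]
[ 0.5557 -0.2151  0.03  ]
[ 0.5534 -0.3405  0.03  ]
[ 0.3985 -0.331   0.03  ]
[ 0.4032 -0.2105  0.03  ]
-0.021 [124, 125, 124, 123, 124, 124, 124, 126, 132, 139, 147, 151, 154, 156, 160, 165, 170, 170, 169, 166, 164, 162, 162, 160, 158, 157, 157, 156, 155, 155, 157, 156, 149, 139, 131, 125, 124, 123, 123, 123, 123, 123, 122]
-0.017 [124, 123, 123, 123, 123, 122, 123, 129, 139, 155, 167, 175, 176, 177, 179, 186, 191, 193, 191, 187, 183, 180, 180, 180, 179, 179, 178, 178, 177, 174, 172, 167, 159, 148, 136, 129, 124, 123, 123, 124, 124, 123, 123]
0.017 [123, 123, 124, 124, 126, 130, 136, 145, 162, 178, 189, 194, 198, 200, 201, 200, 200, 198, 196, 194, 192, 189, 189, 191, 195, 196, 198, 200, 200, 197, 189, 172, 153, 138, 131, 128, 127, 126, 125, 124, 123, 123, 123]
0.021 [123, 123, 124, 124, 124, 125, 127, 137, 153, 171, 184, 190, 195, 197, 200, 200, 199, 199, 200, 200, 200, 200, 200, 199, 199, 199, 200, 199, 198, 196, 190, 177, 157, 140, 129, 124, 124, 124, 124, 124, 124, 124, 123]
window axis samples start .14 step .002
```

```bash
cat > go.py <<'E'
import sys
from fit import *
from scipy.spatial.transform import Rotation as Ro
q=np.load('q.npy'); O=W(ch(0,0,0),q)
u=W(ch(1,0,0),q)-O; yc=W(ch(0,1,0),q)-O; nn=W(ch(0,0,1),q)-O
def Rt(tilt=25):
    # tool y = -yc, tool z down tilted
    z=-nn if tilt else np.array([0,0,-1.]); y=-yc; return np.c_[np.cross(y,z),y,z]
def delta(gp,R):
    """gp: wanted grasp point"""
    o=robot.observe(); R0=Ro.from_euler('xyz',o['tool_rot']).as_matrix()
    g0=np.array(o['tool_pos'])+.159*R0[:,2]
    rv=np.degrees(Ro.from_matrix(R@R0.T).as_rotvec()); d=(np.array(gp)-.159*R[:,2]-o['tool_pos'])*1e3
    rel=g0-O; print('t',round(o['time'],2),'grasp now w',g0.round(4),'s,y,n',(np.array([rel@u,rel@yc,rel@nn])*1e3).round(1),'F',o['contact_force'].round(1),'tau',o['torque'].round(2),'open',round(o['opening']*1e3,1))
    print('TCP d mm',d.round(1),'rotvec deg',rv.round(2),np.linalg.norm(rv).round(1))
def S(s,n,y=0): return O+u*s/1e3+nn*n/1e3+yc*y/1e3
if __name__=='__main__':
    a=list(map(float,sys.argv[1:])); print('u',u.round(3),'n',nn.round(3),'y',yc.round(3))
    delta(S(*a),Rt())
E
python3 go.py 134 120; python3 go.py 134 48
```

```text
u [0.261 0.868 0.423] n [-0.122 -0.405  0.906] y [-0.957  0.288  0.   ]
t 0.1 grasp now w [ 0.1814 -0.4923  0.2451] s,y,n [-366.4  180.2  375.1] F [ 0.6  0.9 -0.9] tau [-0.    0.04 -0.01] open 92.0
TCP d mm [315.  421.4 -34.6] rotvec deg [ 18.79 -17.81  52.13] 58.2
u [0.261 0.868 0.423] n [-0.122 -0.405  0.906] y [-0.957  0.288  0.   ]
t 0.1 grasp now w [ 0.1814 -0.4923  0.2451] s,y,n [-366.4  180.2  375.1] F [ 0.6  0.9 -0.9] tau [-0.    0.04 -0.01] open 92.0
TCP d mm [323.8 450.5 -99.9] rotvec deg [ 18.79 -17.81  52.13] 58.2
```

```bash
python3 -m creep '[[[21,28,1,1.25,-1.19,3.48],[21,28,1,1.25,-1.19,3.48],[21,28,1,1.25,-1.19,3.48],[21,28,1,1.25,-1.19,3.48],[21,28,1,1.25,-1.19,3.48]]]' 0.2
python3 -m creep '[[[21,28,1,1.25,-1.19,3.48],[21,28,1,1.25,-1.19,3.48],[21,28,1,1.25,-1.19,3.48],[21,28,1,1.25,-1.19,3.48],[21,28,1,1.25,-1.19,3.48]]]'
python3 -m creep '[[[21,28,1,1.25,-1.19,3.48],[21,28,1,1.25,-1.19,3.48],[21,28,1,1.25,-1.19,3.48],[21,28,1,1.25,-1.19,3.48],[21,28,1,1.25,-1.19,3.48]]]'
python3 go.py 134 120
```

```text
time: 0.52
tool_pos: [0.2857, -0.3515, 0.4064]
tool_rot: [-3.09, -0.147, 0.655]
contact_force: [0.8, -0.2, -0.7]
opening: 0.063
time: 0.93
tool_pos: [0.3939, -0.2035, 0.4107]
tool_rot: [-3.087, -0.305, 0.973]
contact_force: [0.9, -0.6, 0.7]
opening: 0.0372
time: 1.35
tool_pos: [0.5022, -0.0548, 0.4151]
tool_rot: [-3.14, -0.454, 1.312]
contact_force: [0.6, -0.7, 1.0]
opening: 0.0368
u [0.261 0.868 0.423] n [-0.122 -0.405  0.906] y [-0.957  0.288  0.   ]
t 1.35 grasp now w [0.5197 0.0127 0.2722] s,y,n [171.7   1.9 154.1] F [ 0.6 -0.7  1. ] tau [-0.27 -0.06 -0.05] open 36.8
TCP d mm [ -5.8 -16.3 -45.6] rotvec deg [-1.    0.18 -2.  ] 2.2
```

```bash
python3 -m creep '[[[-3,-8,-23,-0.5,0.1,-1],[-3,-8,-23,-0.5,0.1,-1],[0,0,0,0,0,0],[2,7,-16,0,0,0],[2,7,-16,0,0,0]]]'
python3 - <<'E'
from go import *
im=snap('side','s1'); a=snap('top','t1')
cr=cv2.resize(im[130:230,215:315],None,fx=4,fy=4,interpolation=cv2.INTER_CUBIC)
ct=cv2.resize(a[155:255,190:345],None,fx=4,fy=4,interpolation=cv2.INTER_CUBIC)[:, :380]
cv2.imwrite('pics/c3.png',np.hstack([cr,ct]))
E
python3 go.py 134 48
```

```text
time: 1.77
tool_pos: [0.5039, -0.0504, 0.3376]
tool_rot: [3.135, -0.439, 1.293]
contact_force: [0.3, -0.2, -0.3]
opening: 0.0365
u [0.261 0.868 0.423] n [-0.122 -0.405  0.906] y [-0.957  0.288  0.   ]
t 1.87 grasp now w [0.5226 0.0152 0.1927] s,y,n [ 1.41e+02 -1.00e-01  8.06e+01] F [-0.8 -0.5  0.4] tau [-0.29 -0.04 -0.04] open 36.7
TCP d mm [  1.6   7.8 -32.3] rotvec deg [-0.15  0.18 -0.77] 0.8
```

View pics/c3.png

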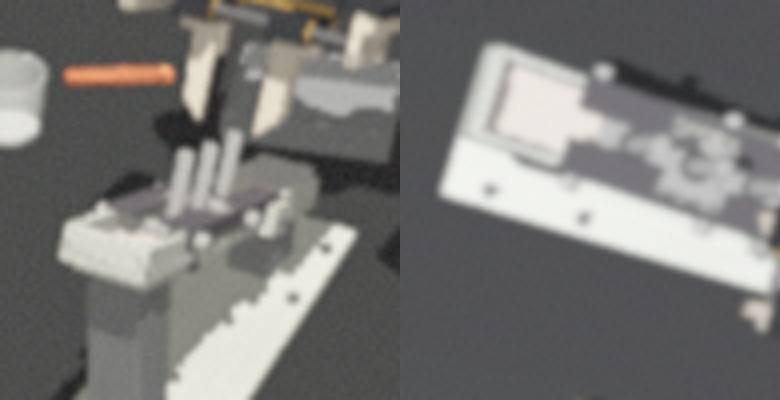

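The side crop shows the open fingertips at (197,120) and (262,135), straddling the lowest stud with its tip at (234,132). The thick plate's stud is the one nearest the gauge, and the choice fits. Look-alikes are the other two studs (tips (208,145) and (184,152)), plus the yellow and purple plates on the bench. Next I descend along the stud and close with a moderate grip.

```bash
python3 -m creep '[[[-1,-4,-4,0,0,-0.7],[1,4,-9,0,0,0],[1,4,-10,0,0,0],[1,4,-9,0,0,0],[0,0,0,0,0,0]]]'
python3 go.py 134 48
python3 -m creep '[[[0,0,0,0,0,0],[0,0,0,0,0,0],[0,0,0,0,0,0],[0,0,0,0,0,0],[0,0,0,0,0,0]]]' 1 25
python3 go.py 134 48
```

```text
time: 2.28
tool_pos: [0.5064, -0.0429, 0.3059]
tool_rot: [3.133, -0.44, 1.28]
contact_force: [-0.7, -0.6, -0.2]
opening: 0.0369
u [0.261 0.868 0.423] n [-0.122 -0.405  0.906] y [-0.957  0.288  0.   ]
t 2.28 grasp now w [0.5271 0.0216 0.162 ] s,y,n [134.9  -2.6  49.7] F [-0.7 -0.6 -0.2] tau [-0.26 -0.05  0.04] open 36.9
TCP d mm [-1.2  0.9 -1.7] rotvec deg [-0.08  0.49  0.13] 0.5
time: 2.7
tool_pos: [0.506, -0.0424, 0.3057]
tool_rot: [3.136, -0.44, 1.28]
contact_force: [-0.8, 0.4, -0.9]
opening: 0.0113
u [0.261 0.868 0.423] n [-0.122 -0.405  0.906] y [-0.957  0.288  0.   ]
t 2.7 grasp now w [0.5263 0.0223 0.1619] s,y,n [135.1  -1.6  49.4] F [-0.8  0.4 -0.9] tau [-0.22  0.17  0.1 ] open 11.3
TCP d mm [-0.8  0.4 -1.5] rotvec deg [-0.14  0.35  0.03] 0.4
```

```bash
python3 -m creep '[[[0,-0.4,0.9,0,0,0],[1,3.5,1.7,0,0,0],[1,3.5,1.7,0,0,0],[0,0,0,0,0,0]]]'
python3 go.py 180.5 50
```

```text
time: 3.03
tool_pos: [0.5079, -0.0359, 0.31]
tool_rot: [3.136, -0.438, 1.279]
contact_force: [-0.0, -0.4, -1.6]
opening: 0.0113
u [0.261 0.868 0.423] n [-0.122 -0.405  0.906] y [-0.957  0.288  0.   ]
t 3.03 grasp now w [0.5281 0.0285 0.166 ] s,y,n [142.7  -1.6  50.4] F [-0.  -0.4 -1.6] tau [-0.42  0.17  0.05] open 11.3
TCP d mm [ 9.3 33.5 15.7] rotvec deg [-0.03  0.3   0.06] 0.3
```

```bash
python3 -m creep '[[[2,6.7,3.3,0,0,0],[2,6.7,3.3,0,0,0],[2,6.7,3.3,0,0,0],[2,6.7,3.3,0,0,0],[2,6.7,3.3,0,0,0]]]'
python3 -m creep '[[[0,0,0,0,0,0]]]'
python3 go.py 181.4 50
```

```text
time: 3.45
tool_pos: [0.5185, -0.0001, 0.3274]
tool_rot: [3.137, -0.437, 1.278]
contact_force: [-0.8, -1.6, -3.0]
opening: 0.0117
time: 3.53
tool_pos: [0.5189, 0.0015, 0.3283]
tool_rot: [3.136, -0.438, 1.28]
contact_force: [-0.6, -0.8, -1.7]
opening: 0.0111
u [0.261 0.868 0.423] n [-0.122 -0.405  0.906] y [-0.957  0.288  0.   ]
t 3.53 grasp now w [0.539  0.0658 0.1843] s,y,n [185.7  -1.3  50.6] F [-0.6 -0.8 -1.7] tau [-0.57  0.18 -0.02] open 11.1
TCP d mm [-1.5 -3.2 -2.2] rotvec deg [-0.    0.3   0.04] 0.3
```

```bash
python3 -m creep '[[[-1.1,-3.7,-1.8,0,0,0],[0,0,0,0,0,0]]]'
python3 go.py 181.4 50
python3 -m creep '[[[-0.2,-0.6,1.4,0,0,0],[0,0,0,0,0,0]]]'
python3 -m creep '[[[-0.1,-0.5,1.1,0,0,0],[0,0,0,0,0,0]]]'
python3 go.py 181.4 50
```

```text
time: 3.7
tool_pos: [0.5179, -0.0014, 0.3269]
tool_rot: [3.135, -0.438, 1.283]
contact_force: [-0.9, -0.9, -3.0]
opening: 0.0109
u [0.261 0.868 0.423] n [-0.122 -0.405  0.906] y [-0.957  0.288  0.   ]
t 3.7 grasp now w [0.5381 0.063  0.1829] s,y,n [182.4  -1.2  50.5] F [-0.9 -0.9 -3. ] tau [-0.75  0.22 -0.02] open 10.9
TCP d mm [-0.6 -0.3 -0.8] rotvec deg [ 0.01  0.37 -0.09] 0.4
time: 3.87
tool_pos: [0.5176, -0.0024, 0.3282]
tool_rot: [3.135, -0.438, 1.282]
contact_force: [-1.2, 0.3, -1.5]
opening: 0.0113
time: 4.03
tool_pos: [0.5175, -0.0034, 0.3293]
tool_rot: [3.136, -0.438, 1.281]
contact_force: [-0.1, -0.1, -1.9]
opening: 0.0116
u [0.261 0.868 0.423] n [-0.122 -0.405  0.906] y [-0.957  0.288  0.   ]
t 4.03 grasp now w [0.5377 0.061  0.1853] s,y,n [181.7  -1.4  53.5] F [-0.1 -0.1 -1.9] tau [-0.52  0.16  0.02] open 11.6
TCP d mm [-0.1  1.7 -3.2] rotvec deg [-0.03  0.33 -0.  ] 0.3
```

```bash
for i in 1 ; do python3 -m creep '[[[-0.2,-0.8,1.8,0,0,0],[0,0,0,0,0,0]]]'; done
python3 -m creep '[[[-0.2,-0.8,1.8,0,0,0],[0,0,0,0,0,0]]]'
python3 -m creep '[[[-0.2,-0.8,1.8,0,0,0],[0,0,0,0,0,0]]]'
python3 go.py 181.4 50
```

```text
time: 4.2
tool_pos: [0.5171, -0.0045, 0.3311]
tool_rot: [3.136, -0.439, 1.28]
contact_force: [-0.0, 0.6, -2.3]
opening: 0.0112
time: 4.37
tool_pos: [0.5169, -0.0055, 0.3331]
tool_rot: [3.136, -0.439, 1.28]
contact_force: [0.6, 0.8, -1.3]
opening: 0.0115
time: 4.53
tool_pos: [0.5166, -0.0066, 0.335]
tool_rot: [3.136, -0.438, 1.28]
contact_force: [-0.8, -1.8, -3.0]
opening: 0.0114
u [0.261 0.868 0.423] n [-0.122 -0.405  0.906] y [-0.957  0.288  0.   ]
t 4.53 grasp now w [0.5367 0.0578 0.191 ] s,y,n [181.   -1.4  60.1] F [-0.8 -1.8 -3. ] tau [-0.69  0.14  0.03] open 11.4
TCP d mm [ 0.8  4.9 -8.9] rotvec deg [-0.01  0.28  0.04] 0.3
```

```bash
python3 -m creep '[[[-0.3,-1,2.8,0,0,0],[-0.3,-1.1,2.7,0,0,0],[-0.3,-1.1,2.7,0,0,0]]]'
python3 -m creep '[[[-0.4,-1.2,2.7,0,0,0],[-0.4,-1.2,2.7,0,0,0],[-0.4,-1.2,2.7,0,0,0]]]'
python3 go.py 181.4 50
```

```text
time: 4.78
tool_pos: [0.5156, -0.01, 0.3433]
tool_rot: [3.137, -0.438, 1.279]
contact_force: [-0.5, -0.7, -2.2]
opening: 0.0111
time: 5.03
tool_pos: [0.5144, -0.0141, 0.3526]
tool_rot: [3.136, -0.438, 1.28]
contact_force: [-0.4, -1.2, -2.2]
opening: 0.0113
u [0.261 0.868 0.423] n [-0.122 -0.405  0.906] y [-0.957  0.288  0.   ]
t 5.03 grasp now w [0.5345 0.0502 0.2086] s,y,n [181.3  -1.4  79.4] F [-0.4 -1.2 -2.2] tau [-0.67  0.13  0.  ] open 11.3
TCP d mm [  3.   12.4 -26.5] rotvec deg [0.01 0.28 0.04] 0.3
```

Lifted 30 mm with no reaction from the cover. I continue until the plate is clear of the good studs.

```bash
python3 -m creep '[[[-0.7,-2.3,5.4,0,0,0],[-0.7,-2.3,5.4,0,0,0],[-0.7,-2.3,5.4,0,0,0],[-0.7,-2.3,5.4,0,0,0],[-1,-3.2,7.3,0,0,0]]]'
python3 -m creep '[[[-1,-3.2,7.3,0,0,0],[-1,-3.2,7.3,0,0,0],[-1,-3.2,10,0,0,0],[0,0,15,0,0,0],[0,0,0,0,0,0]]]'
python3 - <<'E'
from go import *
im=snap('side','s2'); a=snap('top','t2')
cr=cv2.resize(im[90:250,205:325],None,fx=3.5,fy=3.5,interpolation=cv2.INTER_CUBIC)
ct=cv2.resize(a[155:250,190:345],None,fx=2.4,fy=2.4,interpolation=cv2.INTER_CUBIC)
ct=cv2.copyMakeBorder(ct,0,cr.shape[0]-ct.shape[0],0,0,0)
cv2.imwrite('pics/c4.png',np.hstack([cr,ct]))
tr=np.array([.478,-.275,.003+.0494+.012])
delta(tr+[0,0,.1],Rt(0))
E
```

```text
time: 5.45
tool_pos: [0.5101, -0.0273, 0.3842]
tool_rot: [3.137, -0.438, 1.28]
contact_force: [0.8, 0.3, -3.0]
opening: 0.011
time: 5.87
tool_pos: [0.5066, -0.0388, 0.43]
tool_rot: [3.133, -0.439, 1.28]
contact_force: [-0.1, -0.3, -1.9]
opening: 0.0113
t 5.97 grasp now w [0.5263 0.0258 0.2833] s,y,n [189.5  -0.7 158. ] F [-0.3  0.4 -2.6] tau [-0.45  0.1   0.03] open 11.5
TCP d mm [ -28.2 -236.3 -103.9] rotvec deg [-2.397e+01  7.490e+00  2.000e-02] 25.1
```

View pics/c4.png

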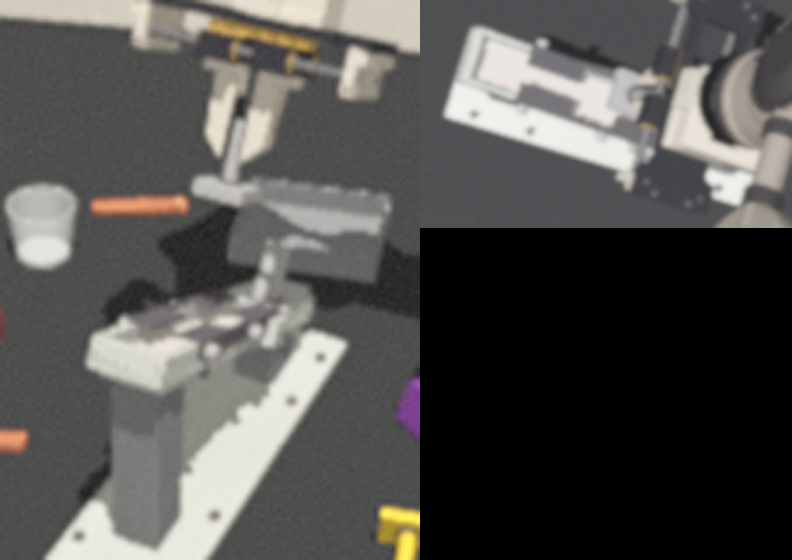

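The side crop shows the thick plate hanging on its stud above the chute, held by the fingers. The window is empty and the good plates have slid towards the stop. Now over to the tray.

```bash
python3 -m creep '[[[-4,-33.8,0,-3.43,1.07,0],[-4,-33.8,0,-3.43,1.07,0],[-4,-33.8,0,-3.43,1.07,0],[-4,-33.8,0,-3.43,1.07,0],[-4,-33.8,0,-3.43,1.07,0]]]'
python3 -m creep '[[[-4,-33.8,0,-3.43,1.07,0],[-4,-33.8,0,-3.43,1.07,0],[0,0,0,0,0,0],[0,0,-20,0,0,0],[0,0,0,0,0,0]]]'
python3 - <<'E'
from go import *
delta(np.array([.478,-.275,.003+.0494+.012]),Rt(0))
a=snap('top','t3'); b=snap('side','s3')
cr=cv2.resize(b[90:190,230:350],None,fx=5,fy=5,interpolation=cv2.INTER_CUBIC)
cv2.imwrite('pics/c5.png',cr)
# tray corners at rim from the clean top picture t0, walls brighter than bench
t0=cv2.imread('pics/t0.png'); m=(t0[180:265,355:425].min(2)>80).astype(np.uint8)
c=max(cv2.findContours(m,0,2)[0],key=cv2.contourArea); r=cv2.boxPoints(cv2.minAreaRect(c))+[355,180]
P=np.array([onz('top',*p,.03) for p in r]); print(P.round(3).tolist(),P.mean(0).round(4),np.linalg.norm(P[1]-P[0]).round(3),np.linalg.norm(P[2]-P[1]).round(3))
E
```

```text
time: 6.38
tool_pos: [0.4842, -0.2078, 0.4233]
tool_rot: [-3.132, -0.118, 1.285]
contact_force: [1.7, 0.1, -1.9]
opening: 0.011
time: 6.8
tool_pos: [0.4736, -0.285, 0.3971]
tool_rot: [-3.121, 0.015, 1.28]
contact_force: [-0.5, 0.9, -3.3]
opening: 0.0113
t 6.8 grasp now w [ 0.4699 -0.2863  0.2382] s,y,n [-115.1  -36.6  250.3] F [-0.5  0.9 -3.3] tau [ 0.03 -0.03  0.01] open 11.3
TCP d mm [   4.4   10.  -173.7] rotvec deg [ 0.48 -1.36 -0.11] 1.4
[[0.598, -0.18, 0.03], [0.599, -0.373, 0.03], [0.366, -0.362, 0.03], [0.365, -0.174, 0.03]] [ 0.482  -0.2723  0.03  ] 0.194 0.233
```

View pics/c5.png

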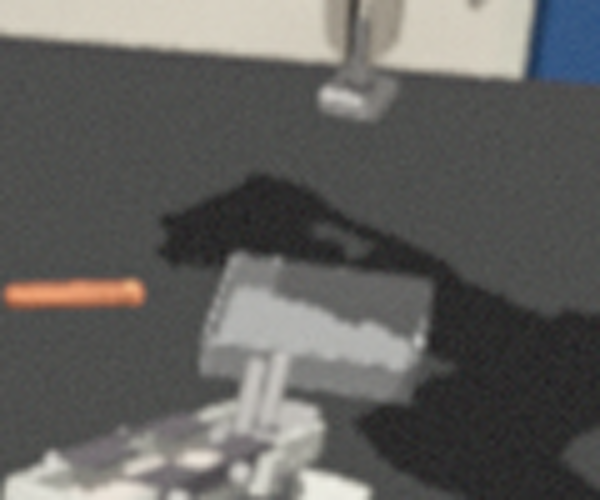

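The side crop shows the plate hanging upright above the tray at about (360,100), with the tray at (320,320). The colour-mask tray size failed (0.23 x 0.19 m), but its centre agrees with the hand-picked corners, which give 152 x 122 mm. I lower the plate, slowing near the floor.

```bash
python3 -m creep '[[[1,2.5,-35,0.2,-0.5,0],[1,2.5,-35,0.2,-0.5,0],[1,2.5,-35,0.1,-0.4,0],[1,2.5,-30,0,0,0],[0,0,-15,0,0,0]]]'
python3 - <<'E'
from go import *
delta(np.array([.478,-.275,.003+.0494+.002]),Rt(0))
E
```

```text
time: 7.32
tool_pos: [0.481, -0.2726, 0.2556]
tool_rot: [3.116, 0.006, 1.284]
contact_force: [-0.4, 0.4, -1.2]
opening: 0.0115
t 7.32 grasp now w [ 0.4847 -0.2746  0.0967] s,y,n [-160.9  -47.5  115.5] F [-0.4  0.4 -1.2] tau [ 0.04 -0.04 -0.04] open 11.5
TCP d mm [ -3.   -2.4 -42.2] rotvec deg [ 0.73  1.34 -0.33] 1.6
```

```bash
python3 -m creep '[[[-1,-1,-14,0.7,1.3,-0.3],[-1,-1,-10,0,0,0],[0,0,-8,0,0,0],[0,0,0,0,0,0]]]'
python3 -m creep '[[[0,0,-2,0,0,0],[0,0,0,0,0,0]]]'
python3 - <<'E'
from go import *
delta(np.array([.478,-.275,.003+.0494]),Rt(0))
E
```

```text
time: 7.65
tool_pos: [0.48, -0.2722, 0.2208]
tool_rot: [-3.14, -0.002, 1.282]
contact_force: [-0.3, 0.5, -2.5]
opening: 0.0114
time: 7.82
tool_pos: [0.4808, -0.2723, 0.2201]
tool_rot: [3.14, -0.001, 1.283]
contact_force: [-0.3, 0.9, -1.9]
opening: 0.0114
t 7.82 grasp now w [ 0.481  -0.2722  0.0611] s,y,n [-174.8  -43.2   82.7] F [-0.3  0.9 -1.9] tau [-0.   -0.03 -0.  ] open 11.4
TCP d mm [-2.8 -2.7 -8.7] rotvec deg [-0.06  0.09 -0.28] 0.3
```

```bash
python3 -m creep '[[[0,0,-3,0,0,0],[0,0,-2,0,0,0]]]'|egrep -A1 'pos|force'
python3 -m creep '[[[0,0,-2,0,0,0],[0,0,-1,0,0,0]]]'|egrep 'pos|force'
python3 -m creep '[[[0,0,-1.5,0,0,0]]]'|egrep 'pos|force'
python3 -m creep '[[[0,0,-1.5,0,0,0]]]'|egrep 'pos|force'
```

```text
tool_pos: [0.4815, -0.2727, 0.2169]
tool_rot: [3.136, 0.0, 1.283]
contact_force: [-0.0, 0.2, -1.6]
opening: 0.0113
tool_pos: [0.4817, -0.273, 0.2146]
contact_force: [0.3, -0.2, -1.6]
tool_pos: [0.4818, -0.273, 0.2132]
contact_force: [-0.5, -0.3, -2.3]
tool_pos: [0.4818, -0.2733, 0.2123]
contact_force: [-5.8, 3.9, 18.5]
```

Contact with the tray floor at the expected height. I release.

```bash
python3 -m creep '[[[0,0,0.5,0,0,0],[0,0,0,0,0,0]]]'|egrep 'pos|rot|force'
python3 -m creep '[[[0,0,0,0,0,0],[0,0,0,0,0,0],[0,0,0,0,0,0],[0,0,0,0,0,0]]]' 0.3
python3 -m creep '[[[0,0,8,0,0,0],[0,0,15,0,0,0],[0,0,30,0,0,0],[0,0,35,0,0,0],[0,0,35,0,0,0]]]'
python3 -m creep '[[[0,-30,20,0,0,0],[0,-35,10,0,0,0],[0,-35,0,0,0,0],[0,-35,0,0,0,0],[0,0,0,0,0,0]]]'
python3 - <<'E'
from go import *
a=snap('top','t4'); b=snap('side','s4')
A=cv2.resize(a[155:260,195:425],None,fx=3.4,fy=3.4,interpolation=cv2.INTER_CUBIC)
B=cv2.resize(b[130:215,220:340],None,fx=2.8,fy=2.8,interpolation=cv2.INTER_CUBIC)
B=cv2.copyMakeBorder(B,0,0,0,A.shape[1]-B.shape[1],0)
I=np.vstack([A,B]);print(I.shape);cv2.imwrite('pics/c6.png',I)
for nm,st in(('first',(22,56)),('second',(66,56)),('first foot',(22,8)),):
    p=S(*st); print(nm,((proj('top',p)-[195,155])*3.4).round(),((proj('side',p)-[220,130])*2.8+[0,A.shape[0]]).round())
E
```

```text
tool_pos: [0.4818, -0.2734, 0.2131]
tool_rot: [3.132, 0.002, 1.283]
contact_force: [0.3, -0.7, -2.5]
time: 8.82
tool_pos: [0.4821, -0.2736, 0.2134]
tool_rot: [3.131, 0.002, 1.283]
contact_force: [0.3, 0.8, -0.4]
opening: 0.031
time: 9.23
tool_pos: [0.4798, -0.272, 0.3346]
tool_rot: [-3.137, -0.004, 1.283]
contact_force: [0.5, -0.3, 0.4]
opening: 0.0321
time: 9.65
tool_pos: [0.4798, -0.4096, 0.3819]
tool_rot: [3.128, 0.006, 1.289]
contact_force: [-0.5, 0.9, -0.1]
opening: 0.032
(595, 782, 3)
first [438. 201.] [186. 442.]
second [390. 183.] [172. 445.]
first foot [405. 198.] [176. 483.]
```

View pics/c6.png

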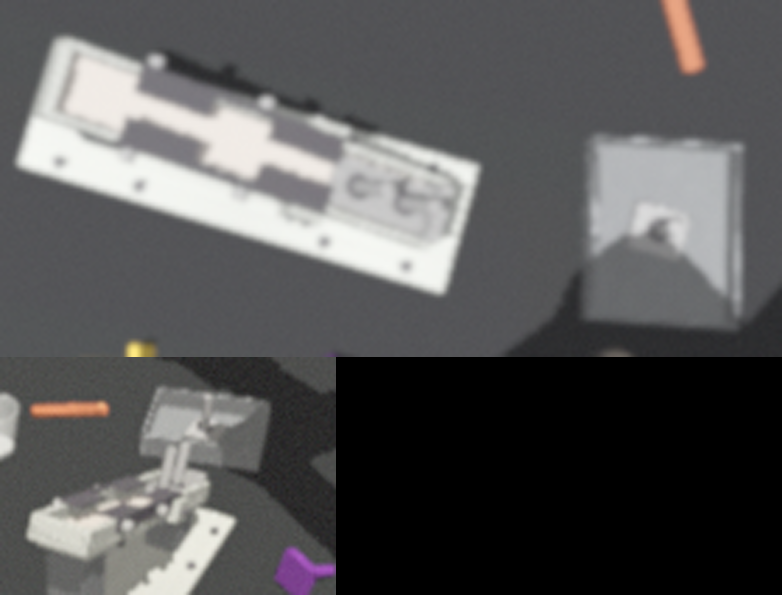

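The last picture shows the thick plate upright near the middle of the tray (658,230). Both good plates lie end to end against the stop, with stud tips within about 2 px of the predicted places, and the bystanders look undisturbed.

Run:
```python
from h import *
o=robot.observe(); print(o['time'],o['contact_force'].round(1)); print(robot.hand_in())
```

```text
9.75 [0.7 0.1 0.2]
the job is handed in; nothing more can be done
None
```

I took the oversize plate by its stud and drew it about 47 mm up the chute. I lifted it straight out through the clean-out window and stood it upright in the middle of the reject tray. I handed the job in at 9.75 s.

**Forces:** The wrist force stayed within about 4 N during the draw and the lift, so the plate was not forced against the cover or chute. It touched down in the tray at about 19 N.

**Last pictures:** The thick plate stands clear of the tray walls. Both good plates lie end to end against the stop. Their stud tips are within about 2 native pixels (roughly 4 mm) of where they should be, and the earlier pictures showed about the same offset. The arm is clear and the gripper is touching nothing.

**What failed or disagreed:**
- My first chute fit had the sideways axis mirrored; I corrected it before moving.
- The colour-mask measurement of the tray's size came out wrong (0.23 x 0.19 m), though its centre agreed with the corners I picked by hand.
- The window measured about 49 mm long instead of 51 mm. The plate passed through freely at the estimated centre.
- I checked the copper bars, jig and cup only by eye in the final crops, not by measurement. The jig, most of the cup and the second copper bar were outside or only partly inside those crops.

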